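# Sweep the loose cam locks into the sorting tray

## Task

Sweep the three loose dark-grey cam locks across the table with closed fingers, through the open side of the blue sorting tray, until each lies wholly inside it. Keep them flat on the table all the way: push them, do not pick up or tip any. Leave the hex-key rack, tape dispenser, stapler and L-bracket where they are.

Things in the scene. Friction and masses are not known exactly. Their poses are not given: they have to be found in the camera images.
- tray: three-sided blue tray, white floor, fixed, 120 mm (x) by 168 mm (y) outside. Walls 25 mm high, 4 mm thick at its +x end and both y sides; the -x end is open, 160 mm wide, facing roughly the robot. Floor flush with the table (no lip). Origin: centre of the footprint at table height; open edge at x = -60 mm, back wall's inner face at x = +56 mm; x points from the open edge inward
- lock_a: the first of three identical loose furniture cam locks, dark-grey metal discs 25 mm in diameter and 14 mm tall, about 35 g, lying flat on the table with a black cross on top. Origin: centre of the underside; z up
- lock_b: the second of three identical loose furniture cam locks, dark-grey metal discs 25 mm in diameter and 14 mm tall, about 35 g, lying flat on the table with a black cross on top. Origin: centre of the underside; z up
- lock_c: the third of three identical loose furniture cam locks, dark-grey metal discs 25 mm in diameter and 14 mm tall, about 35 g, lying flat on the table with a black cross on top. Origin: centre of the underside; z up
- rack: bystander: loose upright black plastic rack 120 mm (x) by 44 mm (y) holding six steel hex keys fixed in it, up to 118 mm tall with the keys; keys reach 33 mm to its +y. Origin: centre of the underside
- dispenser: bystander: loose red desk tape dispenser with an amber roll, 140 mm (x) by 50 mm (y), 83 mm tall. Origin: centre of the underside
- stapler: bystander: loose grey stapler, 140 mm (x) by 34 mm (y), 53 mm tall. Origin: centre of the underside
- bracket: bystander: loose aluminium L-bracket, flat leg 50 mm (x) by 40 mm (y), upright leg 50 mm tall at its +x end, 60 g. Origin: centre of the flat leg's underside

How it is judged:
At the end, for the whole second after the job is handed in: All three cam locks lie flat (within 0.2 rad) and at rest (under 0.01 m/s) on the tray's floor, wholly inside its open edge (each centre at least 10 mm in from the edge, which allows 2.5 mm over) and between its walls; no bystander has moved 10 mm or more (x of lock_a in the frame of tray between -0.05 and 0.056 m and y of lock_a in the frame of tray between -0.08 and 0.08 m and height (world z) of lock_a between -0.004 and 0.004 m and angle between each of lock_a, lock_b, lock_c's own z axis and vertical below 0.2 rad and linear speed of each of lock_a, lock_b, lock_c below 0.01 m/s and x of lock_b in the frame of tray between -0.05 and 0.056 m and y of lock_b in the frame of tray between -0.08 and 0.08 m and height (world z) of lock_b between -0.004 and 0.004 m and x of lock_c in the frame of tray between -0.05 and 0.056 m and y of lock_c in the frame of tray between -0.08 and 0.08 m and height (world z) of lock_c between -0.004 and 0.004 m and distance of each of rack, dispenser, stapler, bracket from where it was at the start of the episode below 0.01 m); the robot touches nothing.
It fails at once if a cam lock is lifted, carried or tipped (centre of its underside more than 8 mm above the table) (height (world z) of any of lock_a, lock_b, lock_c above 0.008 m).
It fails at once if the hex-key rack is moved more than 10 mm or tipped over (distance of rack from where it was at the start of the episode above 0.01 m or angle between rack's own z axis and vertical above 0.3 rad).
It fails at once if the tape dispenser is moved more than 10 mm or tipped over (distance of dispenser from where it was at the start of the episode above 0.01 m or angle between dispenser's own z axis and vertical above 0.3 rad).
It fails at once if the stapler is moved more than 10 mm or tipped over (distance of stapler from where it was at the start of the episode above 0.01 m or angle between stapler's own z axis and vertical above 0.3 rad).
It fails at once if the L-bracket is moved more than 10 mm or tipped over (distance of bracket from where it was at the start of the episode above 0.01 m or angle between bracket's own z axis and vertical above 0.3 rad).
It also fails if it takes over 64 s, if anything falls off the work surface, if the arm or the gripper's body presses on something with over 40 N, if the wrist force passes 120 N, or if a joint passes its speed limit or range.

## Robot

A 6-joint arm with a two-finger parallel gripper is mounted at the origin on the work surface. World frame = base frame: x ahead of the robot, y to its left, z up, the work surface at z = 0. Lengths are in m, angles in rad, forces in N, time in s.
With the tool pointing down it reaches from about 0.4 to 0.825 m from the base axis. Payload 7 kg.
Tool frame: the origin (TCP) lies midway between the tips of the shut fingers; the grasp point (between the pads) lies 19 mm behind it; z points along the fingers, y is the line along which they close (so a half turn about z gives the same grasp; the last joint's range is limited). The gripper opens to 88 mm and grips with 3 to 60 N. Pads are 19 mm wide; open, the fingers measure 130 mm over their backs; the gripper's body (78 mm by 193 mm) begins 47 mm behind the grasp point.
Start: joints at [-0.92, 0.359, 0.012, 0, -1.224, -0.288], TCP at [0.24, -0.631, 0.227] pointing down, gripper open.
Joint ranges: [-3.07, 3.07], [-1.43, 2.12], [-1.02, 1.25], [-3.03, 1.67], [-3.05, -0], [-3.03, 3.03]. Speed limits (rad/s): [2.39, 2.39, 3.01, 3.14, 3.14, 3.14].

## Interface

Orientations are given as [roll, pitch, yaw] about the fixed x, y, z axes, in that order (R = Rz(yaw) Ry(pitch) Rx(roll)).
In Python, from station import monitor, viewer, arm gives the robot as it stands.
- The arm moves only by the tool move_arm, never from a script. Its argument "deltas" is a list that holds one entry, the list of rows, each a list of 7 numbers: the turn, a rotation vector about the tool's x, y, z in degrees, then the shift along the tool's x, y, z in m, then the finger opening in m, from 0 to 0.0876. A call has 1 to 12 rows; each row is the pose to reach, as a shift and turn from the pose commanded when the call began, along the tool's axes at that moment; what a row does not reach only later rows make up. A row lasts 1/12 s, in which the tool goes at most 41.7 mm and 7.16 degrees, less where a joint would pass 70% of its speed; a pose out of reach is approached as far as the arm can. A call with a gripper value outside its range is refused whole. The fingers move at their own pace and stop on an object; "force" is the grip in N (left out, the last holds). Time passes only in rows, so rows that repeat a pose let the fingers close. It gives the time, the measured TCP pose, the force and the opening at its end, in the units of the state.
- monitor.get_state(): the state, without advancing time (a new reading comes with each control period).
- viewer.grab_frame(name): name is "scene" or "top" or "wrist"; returns a dict with "frame" (480x640x3 uint8, blue, green, red), "vfov" (degrees; the focal length in pixels is half the picture's height over the tangent of half this angle, whatever the lens; pixels are square), "cx", "cy" (the principal point, pixels), "xyz" and "orientation" of the camera in the world; the wrist camera has in their place "hand_eye" (4x4, takes a point from camera to tool coordinates, whose origin is the TCP and whose axes are the flange's). Camera axes: x right, y down, z forward; pixel columns grow to the right and rows downward; lengths in m; the calibration is good to about 2 mm. A picture is of the moment at which its call begins: read the wrist's pose just before it. There is no depth.
- arm.job_done(): hands the job in, once; it reports no verdict.
The state is a dict: "t": time; "q": joint angles; "qd": joint speeds; "joint_efforts": joint torques, N m; "eef_pos": TCP position; "ee_rot": TCP orientation; "force": force on the tool from outside, world axes, zero at the start; "moment": the same for the moment, N m; "width": finger opening in m.
Only numpy, scipy, OpenCV 4.12 (cv2) and the standard library are available. Lean on these libraries where they do the work, as an engineer would, in place of code of your own. Each camera call takes 0.05 s, during which the arm holds its last target. There are 200 camera calls.

## Working session

There is one attempt and no reset: what is moved stays moved. The work goes in short steps, Python scripts to look and compute and a tool call to move; the robot and the scene stay as the last step left them, time stands still between calls to the robot, and variables do not carry over. Pictures are saved under pics/ and viewed, on a budget of 10 in all, crops included, one or two more only if the job needs it, and the job is handed in when it is done.

Besides the shell and the picture viewer there is one more tool, called after ">>>" by a JSON object that holds its "name" and its "arguments", one argument or row to a line. move_arm: Moves the arm, as the interface text tells. Its arguments: {"type":"object","properties":{"deltas":{"type":"array","items":{"type":"array","items":{"type":"array","items":{"type":"number"}}}},"force":{"type":"number"}},"required":["deltas"]}

```bash
mkdir -p pics
cat > h.py <<'E'
import numpy as np,cv2
from scipy.spatial.transform import Rotation as R
from station import monitor,viewer,arm
def ray(f,u,v,z):
    h=f["frame"].shape[0]; fl=h/2/np.tan(np.radians(f["vfov"])/2)
    d=np.array([(u-f["cx"])/fl,(v-f["cy"])/fl,1])
    d=R.from_euler('xyz',f["orientation"]).as_matrix()@d; o=np.array(f["xyz"])
    return (o+d*(z-o[2])/d[2]).round(4)
E
python3 - <<'E'
from h import *
for n in("top","scene"):
    f=viewer.grab_frame(n);cv2.imwrite(f"pics/{n}0.png",f["frame"]);print(n,{k:v for k,v in f.items() if k!="frame"})
print(monitor.get_state())
E
```

```text
top {'vfov': 54.65904021590704, 'cx': 319.8575734913949, 'cy': 231.05017177214776, 'xyz': array([0.39103313, 0.00411272, 0.9484145 ]), 'orientation': array([-2.94980817e+00, -9.79750474e-04, -1.59465927e+00])}
scene {'vfov': 52.715890255155635, 'cx': 315.19326432426453, 'cy': 249.63856564174662, 'xyz': array([1.0542725 , 0.24912341, 0.68085474]), 'orientation': array([-2.43485187, -0.00296384,  2.06757122])}
{'t': 0.1, 'q': array([-9.19950956e-01,  3.59343430e-01,  1.11563505e-02, -3.00368204e-04,
       -1.22411947e+00, -2.88100239e-01]), 'qd': array([ 0.00037916, -0.00034596,  0.00182919, -0.00020803, -0.00037024,
       -0.0001544 ]), 'joint_efforts': array([-4.51554341e-03, -5.84161878e+01,  2.93746662e+01,  7.01562256e+00,
        1.00647920e-02, -5.99026475e-05]), 'eef_pos': array([ 0.23933282, -0.63067406,  0.2257022 ]), 'ee_rot': array([ 3.14006444e+00, -1.58397905e-04, -2.77894967e+00]), 'force': array([-0.64994187, -0.77782266,  0.2154009 ]), 'moment': array([0.01209464, 0.03775651, 0.0046374 ]), 'width': 0.08775335641564348}
```

View pics/top0.png

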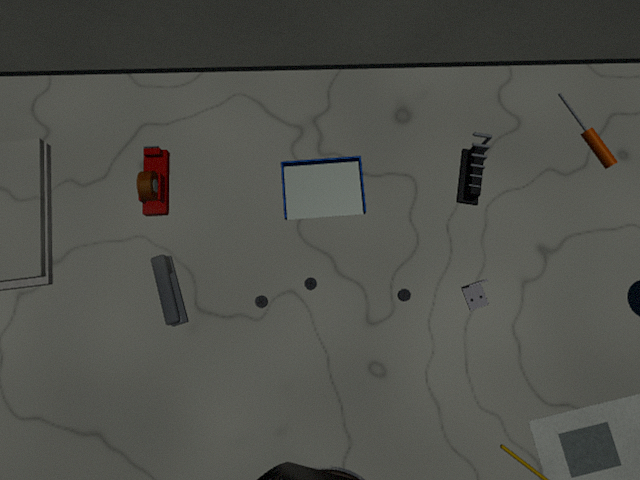

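View pics/scene0.png

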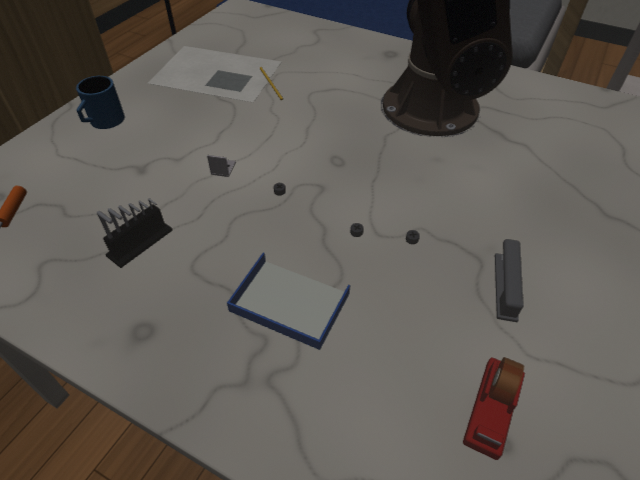

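Top view: locks at about (261,301), (310,284), (404,295); tray corners (282,163), (360,158), (365,213), (286,219), with the open side at the bottom. The stapler is left of the locks at (168,290), the bracket right at (475,295), and the rack and dispenser lie beside the tray, well clear. The scene view agrees.

```bash
cat >> h.py <<'E'
def locks(f,guess,z=.014,rad=14):
    g=cv2.cvtColor(f["frame"],cv2.COLOR_BGR2GRAY).astype(float); out=[]
    for u,v in guess:
        p=g[v-rad:v+rad+1,u-rad:u+rad+1]; m=(p<0.72*np.median(p)).astype(np.uint8)
        n,l,s,c=cv2.connectedComponentsWithStats(m); i=1+np.argmax(s[1:,4])
        uv=c[i]+[u-rad,v-rad]; out.append((uv.round(1),s[i,2:5],ray(f,*uv,z)))
    return out
E
python3 - <<'E'
from h import *
ft=viewer.grab_frame("top");fs=viewer.grab_frame("scene")
for a in locks(ft,[(261,301),(310,284),(404,295)],.008):print(*a)
for a in locks(fs,[(413,237),(357,230),(280,189)],.008):print(*a)
for f in(ft,fs):
    hsv=cv2.cvtColor(f["frame"],cv2.COLOR_BGR2HSV);m=cv2.inRange(hsv,(105,120,40),(128,255,255))
    n,l,s,c=cv2.connectedComponentsWithStats(m)
    x0,x1,y0,y1=(270,380,140,230) if f is ft else (220,360,250,350)
    b=np.zeros_like(m);b[y0:y1,x0:x1]=m[y0:y1,x0:x1]
    pts=cv2.findNonZero(b);r=cv2.approxPolyDP(cv2.convexHull(pts),6,True)[:,0]
    for p in r:print(p,ray(f,*p,.025),ray(f,*p,0))
for n,p in dict(stap=[(151,257),(173,255),(187,322),(166,326)],br=[(461,287),(483,281),(489,307),(469,311)],rack=[(458,202),(476,204),(460,150)],disp=[(168,213),(144,214)]).items():print(n,[list(ray(ft,*q,0)[:2]) for q in p])
E
```

```text
[260.9 301.3] [ 13  13 129] [0.433  0.1203 0.008 ]
[310.2 283.4] [ 13  12 119] [0.4665 0.0209 0.008 ]
[403.6 294.7] [ 14  13 134] [ 0.4393 -0.1662  0.008 ]
[412.2 236.7] [ 14  14 165] [0.4333 0.1212 0.008 ]
[356.4 229.6] [ 14  14 163] [0.467  0.0218 0.008 ]
[279.2 188.9] [ 13  13 138] [ 0.4398 -0.1654  0.008 ]
[365 211] [ 0.6098 -0.0943  0.025 ] [ 0.6157 -0.0969  0.    ]
[285 217] [0.6011 0.0692 0.025 ] [0.6068 0.071  0.    ]
[281 162] [0.7188 0.0764 0.025 ] [0.7277 0.0784 0.    ]
[360 156] [ 0.7281 -0.0888  0.025 ] [ 0.7372 -0.0913  0.    ]
[348 285] [0.6032 0.0694 0.025 ] [0.586  0.0625 0.    ]
[320 341] [0.7195 0.0782 0.025 ] [0.7067 0.0717 0.    ]
[240 315] [ 0.739 -0.056  0.025] [ 0.727  -0.0677  0.    ]
[227 302] [ 0.7284 -0.0887  0.025 ] [ 0.716  -0.1016  0.    ]
[263 253] [ 0.6121 -0.0934  0.025 ] [ 0.5953 -0.1065  0.    ]
stap [[np.float64(0.529), np.float64(0.3474)], [np.float64(0.532), np.float64(0.3023)], [np.float64(0.3958), np.float64(0.2693)], [np.float64(0.389), np.float64(0.3111)]]
br [[np.float64(0.4525), np.float64(-0.2854)], [np.float64(0.4635), np.float64(-0.3312)], [np.float64(0.411), np.float64(-0.3386)], [np.float64(0.404), np.float64(-0.2975)]]
rack [[np.float64(0.6305), np.float64(-0.2936)], [np.float64(0.6253), np.float64(-0.3312)], [np.float64(0.7458), np.float64(-0.3072)]]
disp [[np.float64(0.6212), np.float64(0.316)], [np.float64(0.6202), np.float64(0.3662)]]
```

```bash
cat >> h.py <<'E'
def plan(*wps):
    """wps: (x,y,z,push_heading_deg) ; the tool pushes along its -x. prints per waypoint row from the present pose"""
    s=monitor.get_state(); p=s["eef_pos"]; C=R.from_euler('xyz',s["ee_rot"])
    for x,y,z,h in wps:
        T=R.from_euler('xyz',[np.pi,0,np.radians(h)-np.pi])
        print((C.inv()*T).as_rotvec(degrees=True).round(1),C.inv().apply(np.array([x,y,z])-p).round(4))
    print(s["t"],p.round(4),s["ee_rot"].round(3),s["width"])
def along(s,g,back):
    d=np.subtract(g,s);d/=np.hypot(*d);return *(np.array(s)-back*d),np.degrees(np.arctan2(d[1],d[0]))
E
python3 - <<'E'
from h import *
x,y,h=along((.4395,-.1657),(.653,-.06),.036);print(x,y,h)
plan((x,y,.15,h),(x,y,.05,h))
E
```

```text
0.40723740392091656 -0.18167262953423474 26.33918199425846
[ 0.1 -0.  -5.6] [-0.3163  0.3603  0.0763]
[ 0.1 -0.  -5.6] [-0.3163  0.3602  0.1763]
0.2 [ 0.2394 -0.6308  0.226 ] [ 3.141 -0.    -2.779] 0.08751355876402027
```

>>> {"name": "move_arm", "arguments": {
  "deltas": [
    [[0,0,-1,-0.026,0.03,0,0],[0,0,-2,-0.053,0.06,0,0],[0,0,-3,-0.079,0.09,0,0],[0,0,-4,-0.105,0.12,0.01,0],[0,0,-5.6,-0.132,0.15,0.02,0],[0,0,-5.6,-0.158,0.18,0.03,0],[0,0,-5.6,-0.184,0.21,0.04,0],[0,0,-5.6,-0.211,0.24,0.05,0],[0,0,-5.6,-0.237,0.27,0.06,0],[0,0,-5.6,-0.264,0.3,0.07,0],[0,0,-5.6,-0.29,0.33,0.076,0],[0,0,-5.6,-0.316,0.36,0.076,0]]
  ],
  "force": 20
}}

```text
t: 1.2
eef_pos: [0.4065, -0.1804, 0.1495]
ee_rot: [3.141, -0.001, -2.681]
force: [0.8, -1.0, 0.7]
width: 0.0132
```

>>> {"name": "move_arm", "arguments": {
  "deltas": [
    [[0,0,0,0,0,0.03,0],[0,0,0,0,0,0.06,0],[0,0,0,0,0,0.09,0],[0,0,0,0,0,0.1,0],[0,0,0,0,0,0.1,0]]
  ]
}}

```text
t: 1.62
eef_pos: [0.4051, -0.182, 0.0481]
ee_rot: [3.139, -0.005, -2.681]
force: [-0.1, 0.2, 0.5]
width: 0.0005
```

Run:
```python
from h import *
x,y,h=along((.4395,-.1657),(.653,-.06),.036)
plan((x,y,.05,h),(x,y,.006,h))
f=viewer.grab_frame("wrist");cv2.imwrite("pics/w1.png",f["frame"])
```

```text
[ 0.1 -0.3  0.1] [-0.002  -0.0006 -0.0019]
[ 0.1 -0.3  0.1] [-0.0022 -0.0008  0.0421]
1.6167 [ 0.4051 -0.182   0.0481] [ 3.139 -0.005 -2.681] 0.0005339418643213757
```

View pics/w1.png

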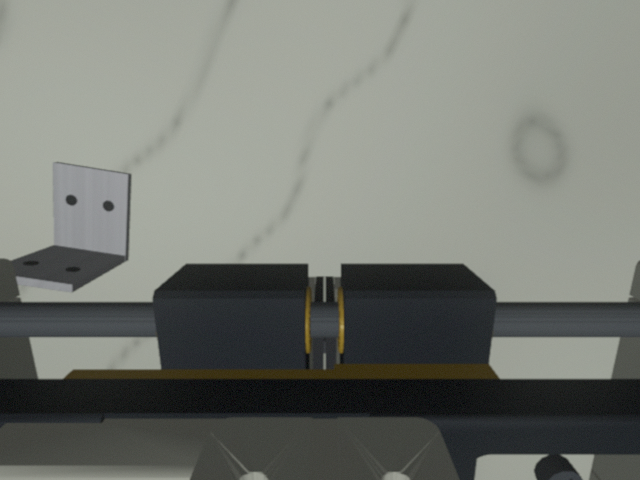

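The wrist view looks backwards: the bracket is at (90,225), the finger blocks hide the tips, and a dark shape sits at (560,470). I need the tip shape and alignment, so I'll look at a scene crop.

Run:
```python
from h import *
f=viewer.grab_frame("scene")["frame"]
g=viewer.grab_frame("top")["frame"]
a=cv2.resize(f[60:240,200:380],(400,400),interpolation=3);b=cv2.resize(g[220:360,340:480],(400,400),interpolation=3)
cv2.imwrite("pics/c1.png",cv2.convertScaleAbs(np.hstack([a,b]),alpha=1.7))
```

```text
(no output)
```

View pics/c1.png

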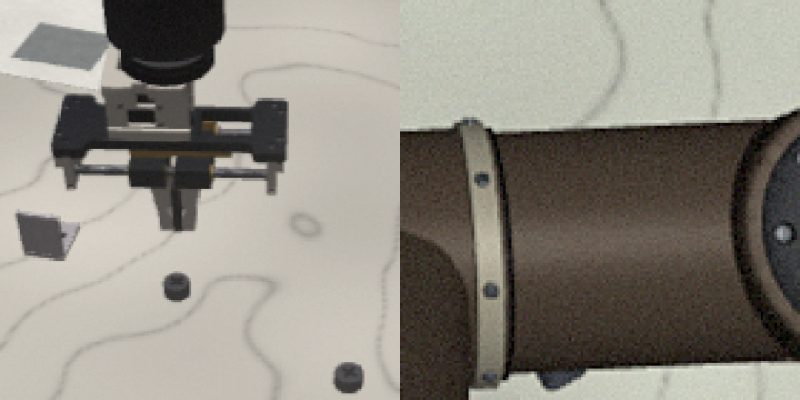

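The finger pair at the tip, around (178,228) in the crop, makes a flat face a bit wider than the lock, and it lines up behind lock c at (176,286). Next I lower it.

>>> {"name": "move_arm", "arguments": {
  "deltas": [
    [[0,0,0,0,0,0.02,0],[0,0,0,0,0,0.035,0],[0,0,0,0,0,0.04,0],[0,0,0,0,0,0.04,0],[0,0,0,0,0,0.04,0]]
  ]
}}

```text
t: 2.18
eef_pos: [0.4078, -0.1825, 0.0115]
ee_rot: [-3.141, 0.001, -2.681]
force: [-1.1, -0.6, -0.1]
width: 0.0004
```

>>> {"name": "move_arm", "arguments": {
  "deltas": [
    [[0,0,0,-0.008,0,0,0],[0,0,0,-0.016,0,0,0],[0,0,0,-0.024,0,0,0],[0,0,0,-0.032,0,0,0],[0,0,0,-0.04,0,0,0],[0,0,0,-0.048,0,0,0],[0,0,0,-0.056,0,0,0],[0,0,0,-0.064,0,0,0],[0,0,0,-0.072,0,0,0],[0,0,0,-0.08,0,0,0],[0,0,0,-0.088,0,0,0],[0,0,0,-0.09,0,0,0]]
  ]
}}

```text
t: 3.18
eef_pos: [0.4895, -0.1418, 0.0106]
ee_rot: [-3.141, 0.001, -2.68]
force: [0.6, -0.3, -0.5]
width: 0.0005
```

Run:
```python
from h import *
x,y,h=along((.4395,-.1657),(.653,-.06),-.238+.022);plan((x,y,.006,h))
f=viewer.grab_frame("scene")["frame"]
cv2.imwrite("pics/c2.png",cv2.convertScaleAbs(cv2.resize(f[120:340,190:450],(780,600),interpolation=3),alpha=1.7))
```

```text
[-0.   0.   0.1] [-0.1606  0.0005  0.0047]
3.1833 [ 0.4895 -0.1418  0.0106] [-3.141e+00  1.000e-03 -2.680e+00] 0.0004979093372040076
```

View pics/c2.png

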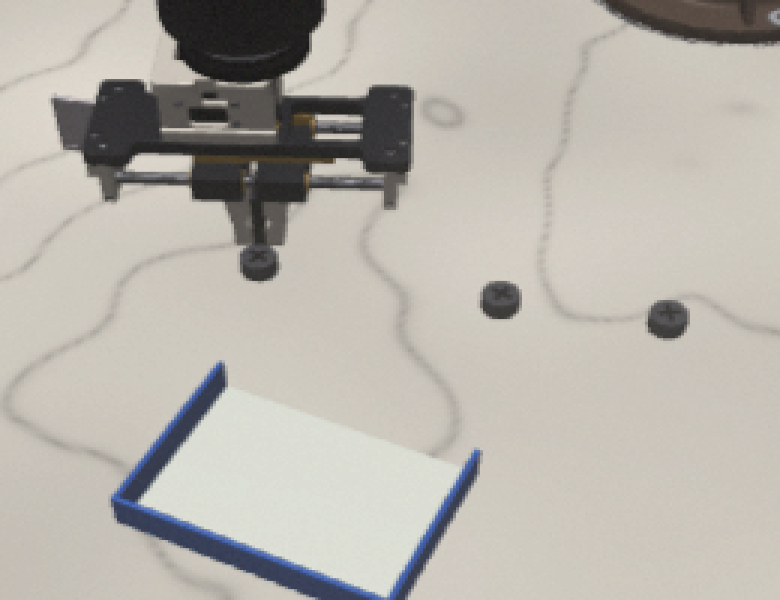

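The crop shows lock c at (259,262), centred on the finger face and moving straight toward the opening. I'll continue and lower a few mm.

>>> {"name": "move_arm", "arguments": {
  "deltas": [
    [[0,0,0,-0.008,0,0.002,0],[0,0,0,-0.016,0,0.004,0],[0,0,0,-0.024,0,0.004,0],[0,0,0,-0.032,0,0.004,0],[0,0,0,-0.04,0,0.004,0],[0,0,0,-0.048,0,0.004,0],[0,0,0,-0.056,0,0.004,0],[0,0,0,-0.064,0,0.004,0],[0,0,0,-0.072,0,0.004,0],[0,0,0,-0.08,0,0.004,0],[0,0,0,-0.084,0,0.004,0],[0,0,0,-0.084,0,0.004,0]]
  ]
}}

```text
t: 4.23
eef_pos: [0.5641, -0.1046, 0.0065]
ee_rot: [-3.141, 0.0, -2.68]
force: [0.4, -0.8, 0.3]
width: 0.0004
```

Run:
```python
from h import *
f=viewer.grab_frame("scene")
x,y,h=along((.4395,-.1657),(.653,-.06),-.238+.022);plan((x,y,.006,h))
cv2.imwrite("pics/c3.png",cv2.convertScaleAbs(cv2.resize(f["frame"][120:340,190:450],(780,600),interpolation=3),alpha=1.7))
```

```text
[-0.   0.   0.1] [-0.0779  0.0003  0.0005]
4.2833 [ 0.5634 -0.1048  0.0065] [-3.142  0.    -2.681] 0.00042847178369095917
```

View pics/c3.png

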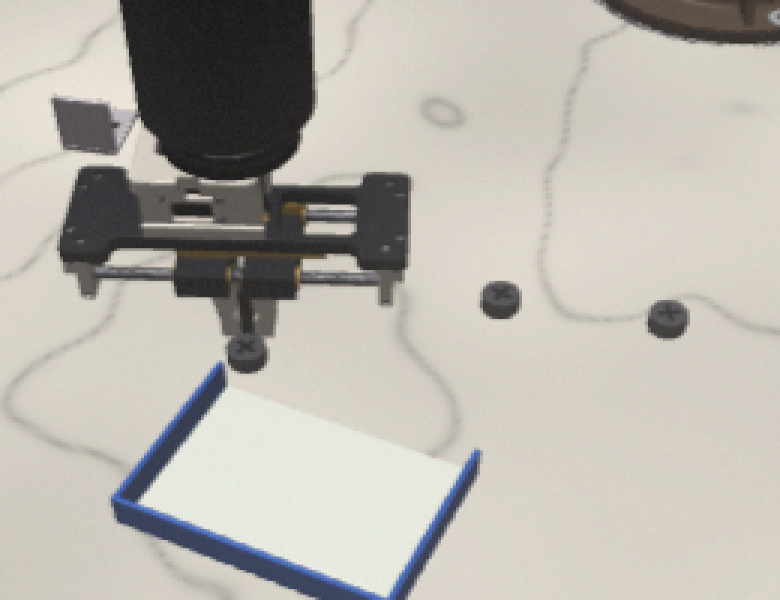

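The crop shows lock c at (246,350), heading for the end of the tray's -y wall at (222,372). My straight line cuts that corner, so I'll measure and sidestep before entering.

```bash
cat >> h.py <<'E'
TC=np.array([.6645,-.0093]);TY=np.radians(3.5)
def tray(p):
    d=np.asarray(p)[:2]-TC;c,s=np.cos(TY),np.sin(TY);return np.round([c*d[0]+s*d[1],-s*d[0]+c*d[1]],4)
def world(tx,ty):
    c,s=np.cos(TY),np.sin(TY);return TC+[c*tx-s*ty,s*tx+c*ty]
E
python3 - <<'E'
from h import *
f=viewer.grab_frame("scene")
u,v=190+247/3,120+345*220/600
p=ray(f,u,v,.014);print(p,tray(p))
for q in [(.602,.069),(.611,-.094),(.719,.077),(.728,-.0888)]:print(tray(q))
E
```

```text
[ 0.5835 -0.0926  0.014 ] [-0.0859 -0.0782]
[-0.0576  0.082 ]
[-0.0586 -0.0813]
[0.0597 0.0828]
[ 0.0585 -0.0832]
```

>>> {"name": "move_arm", "arguments": {
  "deltas": [
    [[0,0,0,0.015,0,0,0],[0,0,0,0.03,0,0,0],[0,0,0,0.03,-0.025,0,0],[0,0,0,0.03,-0.048,0,0],[0,0,0,0.03,-0.048,0,0],[0,0,0,0.01,-0.048,0,0],[0,0,0,-0.01,-0.048,0,0],[0,0,0,-0.022,-0.048,0,0],[0,0,0,-0.022,-0.048,0,0],[0,0,0,-0.022,-0.048,0,0]]
  ]
}}

```text
t: 5.17
eef_pos: [0.6037, -0.1378, 0.0062]
ee_rot: [3.141, -0.001, -2.681]
force: [-0.8, 0.4, -0.5]
width: 0.0007
```

>>> {"name": "move_arm", "arguments": {
  "deltas": [
    [[0,0,0,0,0.007,0,0],[0,0,0,0,0.014,0,0],[0,0,0,0,0.021,0,0],[0,0,0,0,0.028,0,0],[0,0,0,0,0.035,0,0],[0,0,0,0,0.042,0,0],[0,0,0,0,0.049,0,0],[0,0,0,0,0.054,0,0],[0,0,0,0,0.054,0,0]]
  ]
}}

```text
t: 5.92
eef_pos: [0.5797, -0.0889, 0.0067]
ee_rot: [3.141, -0.0, -2.68]
force: [-0.5, -0.5, -0.3]
width: 0.0006
```

Run:
```python
from h import *
f=viewer.grab_frame("scene")
plan()
cv2.imwrite("pics/c4.png",cv2.convertScaleAbs(cv2.resize(f["frame"][120:340,190:450],(780,660),interpolation=3)[:600],alpha=1.7))
```

```text
5.9667 [ 0.58   -0.0893  0.0067] [-3.142  0.    -2.68 ] 0.0006092932138345455
```

View pics/c4.png

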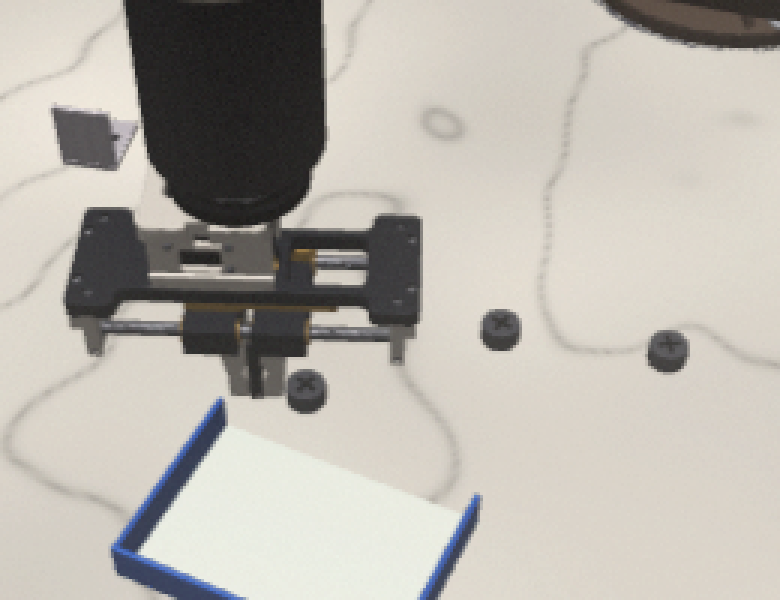

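Lock c now sits in front of the opening, at (306,384) in the crop. I'll plan the push straight in.

Run:
```python
from h import *
f=viewer.grab_frame("scene")
p=ray(f,190+306/3,120+383/3,.014);print(p,tray(p))
x,y,h=along(p[:2],world(-.005,-.05),.045);print(h)
x2,y2,_=along(p[:2],world(-.005,-.05),-np.hypot(*(world(-.005,-.05)-p[:2]))+.022)
plan((x,y,.006,h),(x2,y2,.006,h))
```

```text
[ 0.5688 -0.0597  0.014 ] [-0.0986 -0.0445]
0.11489320151993061
[-0.   0.  26.3] [0.0372 0.0518 0.0006]
[-0.   0.  26.3] [-0.0674  0.      0.0007]
6.0167 [ 0.5802 -0.0896  0.0067] [-3.142  0.    -2.68 ] 0.0004556959255520752
```

>>> {"name": "move_arm", "arguments": {
  "deltas": [
    [[0,0,0,0,-0.01,0,0],[0,0,0,0.02,-0.012,0,0],[0,0,4,0.045,-0.012,0,0],[0,0,10,0.055,0,0,0],[0,0,17,0.055,0.025,0,0],[0,0,24,0.05,0.045,0,0],[0,0,26.3,0.042,0.052,0,0],[0,0,26.3,0.037,0.052,0,0],[0,0,26.3,0.037,0.052,0,0]]
  ]
}}

```text
t: 6.77
eef_pos: [0.5255, -0.0595, 0.0068]
ee_rot: [3.142, 0.001, -3.138]
force: [-0.1, 0.5, 1.0]
width: 0.0004
```

>>> {"name": "move_arm", "arguments": {
  "deltas": [
    [[0,0,0,-0.01,0,0,0],[0,0,0,-0.02,0,0,0],[0,0,0,-0.03,0,0,0],[0,0,0,-0.04,0,0,0],[0,0,0,-0.05,0,0,0],[0,0,0,-0.06,0,0,0],[0,0,0,-0.07,0,0,0],[0,0,0,-0.08,0,0,0],[0,0,0,-0.09,0,0,0],[0,0,0,-0.1,0,0,0],[0,0,0,-0.11,0,0,0],[0,0,0,-0.114,0,0,0]]
  ]
}}

```text
t: 7.77
eef_pos: [0.6396, -0.0595, 0.0065]
ee_rot: [-3.142, 0.001, -3.14]
force: [-0.1, -0.0, -1.0]
width: 0.0004
```

>>> {"name": "move_arm", "arguments": {
  "deltas": [
    [[0,0,0,0,0,0,0],[0,0,0,0.02,0,0,0],[0,0,0,0.04,0,-0.02,0],[0,0,0,0.06,0,-0.05,0],[0,0,0,0.08,0,-0.06,0],[0,0,0,0.08,0,-0.06,0]]
  ]
}}

```text
t: 8.27
eef_pos: [0.5557, -0.0596, 0.0694]
ee_rot: [3.14, 0.003, -3.14]
force: [-1.4, 0.4, -1.5]
width: 0.0002
```

Run:
```python
from h import *
f=viewer.grab_frame("scene")
p=(.4667,.0213);g=world(.02,-.004)
x,y,h=along(p,g,.04);x2,y2,_=along(p,g,-np.hypot(*(g-p))+.022);print(h,(x,y),(x2,y2))
plan((x,y,.06,h))
cv2.imwrite("pics/c5.png",cv2.convertScaleAbs(cv2.resize(f["frame"][150:350,190:450],(780,600),interpolation=3),alpha=1.7))
```

```text
-8.703037036423874 (np.float64(0.4271605652941658), np.float64(0.027352528656939275)) (np.float64(0.6629602010383678), np.float64(-0.008742677641673729))
[0.1 0.1 8.8] [0.1297 0.0871 0.0082]
8.3167 [ 0.557  -0.0595  0.0684] [ 3.141e+00  3.000e-03 -3.140e+00] 0.00016300807096463783
```

View pics/c5.png

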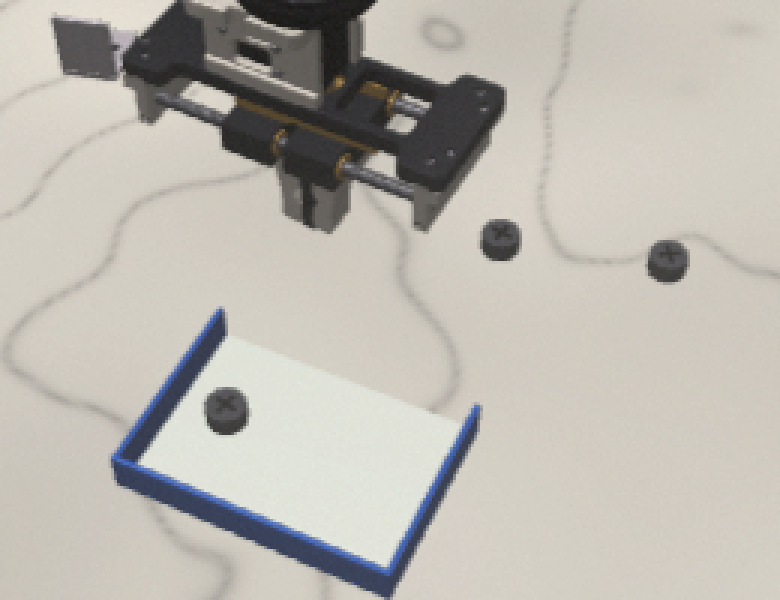

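Lock c is inside the tray at (226,405) in the crop, clear of the wall. Next is lock b at (500,236).

>>> {"name": "move_arm", "arguments": {
  "deltas": [
    [[0,0,4,0.03,0.02,0,0],[0,0,8.8,0.06,0.04,0,0],[0,0,8.8,0.09,0.06,0,0],[0,0,8.8,0.12,0.08,0,0],[0,0,8.8,0.13,0.087,0,0],[0,0,8.8,0.13,0.087,0.03,0],[0,0,8.8,0.13,0.087,0.05,0],[0,0,8.8,0.13,0.087,0.061,0],[0,0,8.8,0.13,0.087,0.061,0],[0,0,8.8,0.13,0.087,0.061,0]]
  ]
}}

```text
t: 9.15
eef_pos: [0.4275, 0.027, 0.005]
ee_rot: [-3.14, -0.002, 2.99]
force: [-0.3, -0.5, 0.9]
width: 0.0006
```

Run:
```python
from h import *
plan((.4271605,.02735,.006,-8.7),(.663,-.0087,.006,-8.7))
```

```text
[-0.1 -0.1  0. ] [ 0.0004  0.0003 -0.001 ]
[-0.1 -0.1  0. ] [-0.2382  0.0003 -0.0014]
9.15 [0.4275 0.027  0.005 ] [-3.14e+00 -2.00e-03  2.99e+00] 0.0006247989473211959
```

>>> {"name": "move_arm", "arguments": {
  "deltas": [
    [[0,0,0,-0.01,0,0,0],[0,0,0,-0.02,0,-0.001,0],[0,0,0,-0.03,0,-0.001,0],[0,0,0,-0.04,0,-0.001,0],[0,0,0,-0.05,0,-0.001,0],[0,0,0,-0.06,0,-0.001,0],[0,0,0,-0.07,0,-0.001,0],[0,0,0,-0.08,0,-0.001,0],[0,0,0,-0.09,0,-0.001,0],[0,0,0,-0.1,0,-0.001,0],[0,0,0,-0.11,0,-0.001,0],[0,0,0,-0.12,0,-0.001,0]]
  ]
}}

```text
t: 10.15
eef_pos: [0.5473, 0.0088, 0.0065]
ee_rot: [-3.142, -0.0, 2.99]
force: [-0.5, 0.5, 0.2]
width: 0.0003
```

Run:
```python
from h import *
plan((.663,-.0087,.006,-8.7))
f=viewer.grab_frame("scene")
cv2.imwrite("pics/c6.png",cv2.convertScaleAbs(cv2.resize(f["frame"][150:350,190:450],(780,600),interpolation=3),alpha=1.7))
```

```text
[-0. -0. -0.] [-0.117   0.0003  0.0005]
10.15 [0.5473 0.0088 0.0065] [-3.142 -0.     2.99 ] 0.0002771636639948004
```

View pics/c6.png

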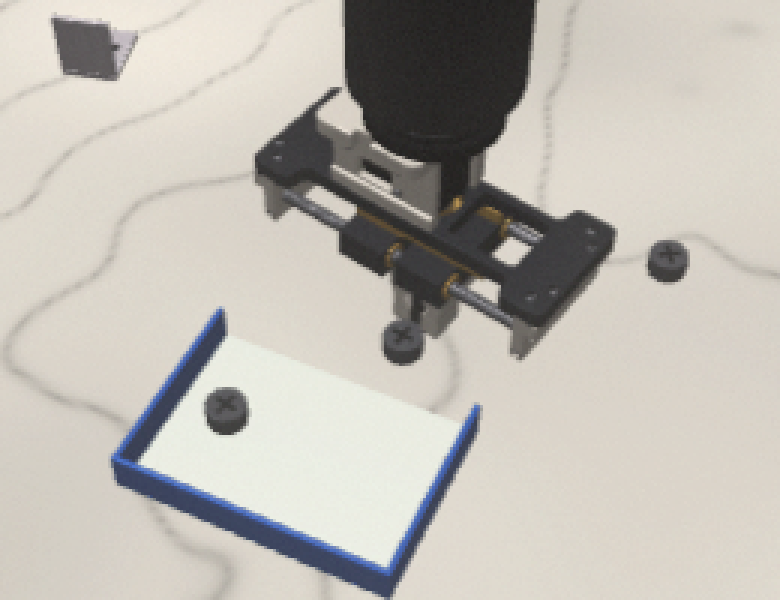

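Lock b at (403,340) in the crop is still centred on the finger face and aimed at the middle of the opening. I'll finish that push, back off, then set up lock a on a line that enters with clearance.

>>> {"name": "move_arm", "arguments": {
  "deltas": [
    [[0,0,0,-0.01,0,0,0],[0,0,0,-0.02,0,0,0],[0,0,0,-0.03,0,0,0],[0,0,0,-0.04,0,0,0],[0,0,0,-0.05,0,0,0],[0,0,0,-0.06,0,0,0],[0,0,0,-0.07,0,0,0],[0,0,0,-0.08,0,0,0],[0,0,0,-0.09,0,0,0],[0,0,0,-0.1,0,0,0],[0,0,0,-0.11,0,0,0],[0,0,0,-0.116,0,0,0]]
  ]
}}

```text
t: 11.2
eef_pos: [0.6624, -0.0088, 0.0065]
ee_rot: [3.142, 0.0, 2.989]
force: [0.2, 0.5, -0.5]
width: 0.0006
```

>>> {"name": "move_arm", "arguments": {
  "deltas": [
    [[0,0,0,0,0,0,0],[0,0,0,0.02,0,0,0],[0,0,0,0.04,0,-0.02,0],[0,0,0,0.07,0,-0.04,0],[0,0,0,0.1,0,-0.06,0],[0,0,0,0.13,0,-0.06,0],[0,0,0,0.13,0,-0.06,0]]
  ]
}}

```text
t: 11.78
eef_pos: [0.5275, 0.0111, 0.0677]
ee_rot: [3.141, -0.001, 2.989]
force: [-2.0, -0.2, -1.2]
width: 0.0004
```

Run:
```python
from h import *
f=viewer.grab_frame("scene")
p=np.array((.4332,.1208));g=world(-.03,.024);print(tray(p))
x,y,h=along(p,g,.04);x2,y2,_=along(p,g,-np.hypot(*(g-p))+.022);print(h,(x,y),(x2,y2))
plan((x,y,.06,h),(x,y,.006,h))
for fr in np.linspace(0,1,8): print(tray(p+fr*(g-p)))
cv2.imwrite("pics/c7.png",cv2.convertScaleAbs(cv2.resize(f["frame"][150:350,190:450],(780,600),interpolation=3),alpha=1.7))
```

```text
[-0.2229  0.144 ]
-28.37685602975997 (np.float64(0.39800637503927094), np.float64(0.13981075385468839)) (np.float64(0.6137342973701064), np.float64(0.023279693596157697))
[ 0.1  0.  19.7] [0.1499 0.1072 0.0077]
[ 0.1  0.  19.7] [0.1499 0.1071 0.0617]
11.8333 [0.53   0.0113 0.0677] [3.141 0.    2.99 ] 0.00043012225844747134
[-0.2229  0.144 ]
[-0.1954  0.1268]
[-0.1678  0.1097]
[-0.1402  0.0926]
[-0.1127  0.0754]
[-0.0851  0.0583]
[-0.0576  0.0411]
[-0.03   0.024]
```

View pics/c7.png

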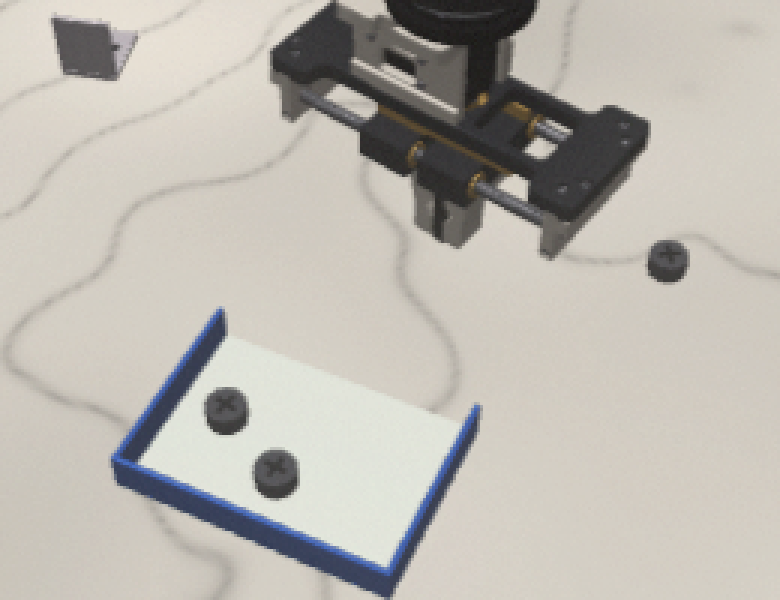

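Lock b is inside at (276,468) in the crop. On the planned line, lock a enters at ty ≈ 42 mm, clear of the wall.

>>> {"name": "move_arm", "arguments": {
  "deltas": [
    [[0,0,5,0.025,0.02,0,0],[0,0,10,0.055,0.04,0,0],[0,0,15,0.085,0.06,0,0],[0,0,19.7,0.11,0.08,0,0],[0,0,19.7,0.135,0.1,0,0],[0,0,19.7,0.15,0.107,0,0],[0,0,19.7,0.15,0.107,0.03,0],[0,0,19.7,0.15,0.107,0.05,0],[0,0,19.7,0.15,0.107,0.06,0],[0,0,19.7,0.15,0.107,0.06,0],[0,0,19.7,0.15,0.107,0.06,0]]
  ]
}}

```text
t: 12.75
eef_pos: [0.4005, 0.1395, 0.0063]
ee_rot: [-3.14, -0.0, 2.646]
force: [0.0, 0.9, 0.7]
width: 0.0001
```

Run:
```python
from h import *
plan((.39801,.13981,.006,-28.4),(.61373,.02328,.006,-28.4))
```

```text
[-0.1 -0.  -0. ] [ 0.0023 -0.0009  0.0003]
[-0.1 -0.  -0. ] [-2.428e-01 -8.000e-04  2.000e-04]
12.75 [0.4005 0.1395 0.0063] [-3.14  -0.     2.646] 8.121421426836512e-05
```

>>> {"name": "move_arm", "arguments": {
  "deltas": [
    [[0,0,0,-0.01,0,0,0],[0,0,0,-0.02,-0.001,0,0],[0,0,0,-0.03,-0.001,0,0],[0,0,0,-0.04,-0.001,0,0],[0,0,0,-0.05,-0.001,0,0],[0,0,0,-0.06,-0.001,0,0],[0,0,0,-0.07,-0.001,0,0],[0,0,0,-0.08,-0.001,0,0],[0,0,0,-0.09,-0.001,0,0],[0,0,0,-0.1,-0.001,0,0],[0,0,0,-0.11,-0.001,0,0],[0,0,0,-0.12,-0.001,0,0]]
  ]
}}

```text
t: 13.75
eef_pos: [0.5064, 0.081, 0.0065]
ee_rot: [-3.141, -0.0, 2.646]
force: [-0.5, 0.0, -0.1]
width: 0.0007
```

Run:
```python
from h import *
plan((.61373,.02328,.006,-28.4))
f=viewer.grab_frame("scene")
cv2.imwrite("pics/c8.png",cv2.convertScaleAbs(cv2.resize(f["frame"][150:350,190:450],(780,600),interpolation=3),alpha=1.7))
```

```text
[-0. -0. -0.] [-0.1219  0.0003  0.0005]
13.75 [0.5064 0.081  0.0065] [-3.141 -0.     2.646] 0.0006525295616464651
```

View pics/c8.png

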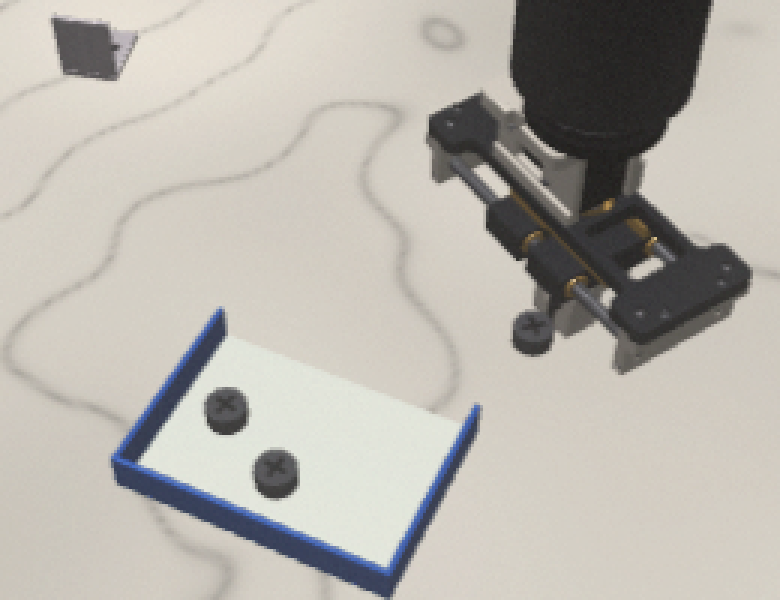

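Lock a is at (532,330) in the crop, centred on the face and on line. I'll finish the push and retreat.

>>> {"name": "move_arm", "arguments": {
  "deltas": [
    [[0,0,0,-0.01,0,0,0],[0,0,0,-0.02,0,0,0],[0,0,0,-0.03,0,0,0],[0,0,0,-0.04,0,0,0],[0,0,0,-0.05,0,0,0],[0,0,0,-0.06,0,0,0],[0,0,0,-0.07,0,0,0],[0,0,0,-0.08,0,0,0],[0,0,0,-0.09,0,0,0],[0,0,0,-0.1,0,0,0],[0,0,0,-0.11,0,0,0],[0,0,0,-0.122,0,0,0]]
  ]
}}

```text
t: 14.8
eef_pos: [0.6135, 0.0231, 0.0065]
ee_rot: [-3.141, -0.0, 2.646]
force: [-0.6, 0.9, -0.6]
width: 0.0004
```

>>> {"name": "move_arm", "arguments": {
  "deltas": [
    [[0,0,0,0,0,0,0],[0,0,0,0.02,0,0,0],[0,0,0,0.04,0,-0.02,0],[0,0,0,0.07,0,-0.04,0],[0,0,0,0.1,0,-0.07,0],[0,0,0,0.13,0,-0.1,0],[0,0,0,0.16,0,-0.13,0],[0,0,0,0.19,0,-0.15,0],[0,0,0,0.19,0,-0.15,0],[0,0,0,0.19,0,-0.15,0]]
  ]
}}

```text
t: 15.63
eef_pos: [0.4456, 0.1153, 0.1586]
ee_rot: [3.137, 0.002, 2.649]
force: [0.3, -0.6, -0.6]
width: 0.0005
```

Run:
```python
from h import *
plan()
for n in("scene","top"):
    f=viewer.grab_frame(n);g=cv2.cvtColor(f["frame"],cv2.COLOR_BGR2HSV)
    m=cv2.inRange(g,(0,0,0),(180,255,62))
    k,l,s,c=cv2.connectedComponentsWithStats(m)
    for i in range(1,k):
        if 60<s[i,4]<400:
            p=ray(f,*c[i],.008);t=tray(p)
            if abs(t[0])<.3 and abs(t[1])<.25: print(n,c[i].round(),s[i,2:5],p,t)
    cv2.imwrite(f"pics/end_{n}.png",f["frame"])
    d=cv2.absdiff(f["frame"],cv2.imread(f"pics/{n}0.png")).max(2)
    for nm,(a,b,e,h) in (dict(disp=(355,480,460,520),stap=(240,320,495,525),br=(150,180,205,240),rack=(195,270,95,175)) if n=="scene" else dict(disp=(140,220,135,172),stap=(250,330,148,190),br=(278,312,458,490),rack=(130,208,455,492))).items(): print(n,nm,(d[a:b,e:h]>30).mean().round(3),d[a:b,e:h].mean().round(1))
```

```text
15.6333 [0.4456 0.1153 0.1586] [3.137e+00 2.000e-03 2.649e+00] 0.0004550544255631717
scene [248. 280.] [ 35  49 301] [ 0.6653 -0.0921  0.008 ] [-0.0043 -0.0827]
scene [265. 287.] [ 14  15 172] [ 0.6632 -0.0584  0.008 ] [-0.0043 -0.0489]
scene [308. 292.] [ 14  15 177] [0.637  0.0118 0.008 ] [-0.0262  0.0227]
scene [282. 308.] [ 14  16 188] [ 0.6863 -0.0116  0.008 ] [ 0.0216 -0.0036]
scene disp 0.0 3.3
scene stap 0.0 2.7
scene br 0.0 3.3
scene rack 0.0 3.1
top [322. 162.] [ 77  13 245] [ 0.7231 -0.0089  0.008 ] [ 0.0585 -0.0032]
top [324. 179.] [ 11  12 106] [ 0.6854 -0.0124  0.008 ] [ 0.0207 -0.0044]
top [347. 189.] [ 12  12 102] [ 0.6624 -0.0593  0.008 ] [-0.0051 -0.0498]
top [313. 202.] [ 12  12 105] [0.6361 0.0109 0.008 ] [-0.0271  0.0219]
top disp 0.202 22.8
top stap 0.663 44.2
top br 0.0 18.6
top rack 0.0 13.9
```

```bash
python3 -c "
from h import *
print(arm.job_done())"
```

```text
the job is handed in; nothing more can be done
None
```

I swept all three cam locks into the tray with closed fingers, and the job was handed in at about 15.7 s of the 64 s allowed. I saw no sign of a lock being lifted or tipped, and the measured wrist force stayed under about 3 N.

Lock c's first line would have hit the end of the tray's -y wall. I stopped short, pushed it sideways with the closed fingers, then pushed it straight in.

Last check: both cameras put each lock within 1 mm of the same place. The allowed ranges are x from -50 to 56 mm and y within ±80 mm.

| Lock | x in tray (mm) | y in tray (mm) |
|---|---|---|
| c | -5 | -49 |
| b | +21 | -4 |
| a | -27 | +22 |

- **Bystanders:** the scene camera showed no change at the rack, dispenser, stapler or bracket. The top camera did show changes at the stapler and dispenser. I put that down to the raised arm or its shadow, because the scene camera saw nothing there, but I did not view that top picture to confirm it.
- **Robot:** the arm was clear at hand-in, with the tool 0.16 m above the table.
- **Picture budget:** I viewed 11 pictures, one past the budget of 10.

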